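# Stand the fallen lantern back on its slates

### The arm

A 6-joint arm with a two-finger parallel gripper is mounted at the origin on the work surface. World frame = base frame: x ahead of the robot, y to its left, z up, the work surface at z = 0. Lengths are in m, angles in degrees, forces in N, time in s.
With the tool pointing down it reaches from about 0.275 to 0.725 m from the base axis. Payload 15.9 kg.
Tool frame: the origin (TCP) lies at the very end of the fingers, on their centre line; the grasp point (between the pads) lies 19 mm behind it; z points along the fingers, y is the line along which they close (so a half turn about z gives the same grasp; the last joint's range is limited). The gripper opens to 85 mm and grips with 20 to 120 N. Pads are 22 mm wide; open, the fingers measure 114 mm over their backs; the gripper's body (76 mm by 85 mm) begins 54 mm behind the grasp point. The pads swing forward as they close: fully open they stand 13 mm farther back than shut.
Start: joints at [63.942, 12.198, -1.971, 75.831, 0, 90], TCP at [0.22, 0.449, 0.231] pointing down, gripper open.
Joint ranges: [-170.91, 170.91], [-42.67, 98.43], [-65.05, 77.54], [-120.47, 116.71], [-90, 82.35], [-180, 180]. Speed limits (degrees/s): [108.29, 108.29, 136.94, 147.25, 180, 180].

### API

Orientations are given as [roll, pitch, yaw] about the fixed x, y, z axes, in that order (R = Rz(yaw) Ry(pitch) Rx(roll)).
In Python, from cell import bot, hand, solver, monitor, imaging gives the robot as it stands. Calls block until the motion is done:
- bot.move_to(position, orientation): joint-space move of the TCP to a pose.
- bot.move_linear(position, velocity=0.15, ori=None): straight line of the TCP; ori=None keeps the orientation; velocity is the mean speed in m/s.
- bot.movej(angles): joint-space move.
- hand.let_go() and hand.close(strength=None): open the fingers fully, or close them until they stop; strength is the grip in N (None keeps the last).
- bot.sleep(seconds).
- solver.ik(position, orientation): joint angles nearest the present ones, or None.
- monitor.get_obs(): the state.
- imaging.snapshot(name): name is "scene" or "top"; returns the picture (400x640x3 uint8, red, green, blue); there is no depth.
- imaging.calibration(name): a dict with "fx", "fy", "cx", "cy" (pixels), "R" (3x3) and "t" (3): a world point X has camera coordinates R X + t. Camera axes: x right, y down, z forward; pixel columns grow to the right and rows downward; lengths in m; the calibration is good to about 2 mm. A picture is of the moment at which its call begins. calibration takes no time and is no camera call.
A pose or a line that the arm cannot do raises bot.Unreachable and nothing moves.
- bot.job_done(): hands the job in; it is judged then, once.
Trained networks look in the newest picture that a camera, given by its name, has taken for a name from the list of things; names that differ only in an ending like _2 or _b are one class to them, and where a whole thing is asked for, a point or a joint stands for the part that bears it (a point fixed in the world has none). Each returns a list of dicts, best first, with "score" (0 to 1); they miss things now and then, are a little off and sometimes report something else, mostly with a low value. They report only what shows in the picture. A call takes as long as a camera call.
- imaging.trace(camera, name): "pixels" (400x640 bool, what is visible of it) and "box" ([left, top, right, bottom] in pixels, round what is visible of it).
The state is a dict: "time_s": time; "q": joint angles; "dq": joint speeds; "joint_torque": joint torques, N m; "position": TCP position; "ee_rot": TCP orientation; "force": force on the tool from outside, world axes, zero at the start; "wrist_torque": the same for the moment, N m; "grip_width": finger opening in m; "finger_force": force on a finger pad.
Only numpy, scipy, OpenCV 4.12 (cv2) and the standard library are available. Lean on these libraries where they do the work, as an engineer would, in place of code of your own. Each camera call takes 0.05 s, during which the arm holds its last target. There are 200 camera calls.

### The job

The candle lantern on the mudroom bench has been knocked over and one of its two slate coasters has slid away. First lay the loose slate squarely on the slate in the middle of the tray, then stand the fallen lantern upright in the middle of the pile, setting it down gently and letting go only once it stands there. Leave the other things on the bench and the middle slate where they are.

Things in the scene. Friction and masses are not known exactly. Their poses are not given: they have to be found in the camera images.
- lantern: Dark steel and glass candle lantern, ~0.45 kg: square column 56 x 56 x 120 mm, then a stepped roof (40 mm square to 128, 24 to 136 mm above the foot) and a thin wire ring in the xz plane to 156 mm. Starts lying flat left or right of the middle slate, ring end roughly to +y. Origin on its axis 60 mm above the foot; z from foot to ring; x, y square to the sides; at the start x is level, y down.
- slate_base: The middle slate coaster, dark grey, 100 (x) x 66 (y) x 12 mm, lying loose on the tray near its middle. Origin at the centre of its underside, z up.
- slate_top: The loose slate coaster, same as the other: 100 (x) x 66 (y) x 12 mm, about 0.2 kg, lying on the tray left or right of the middle slate (on the side where the lantern is not). Origin at the centre of its underside, z up.
- tray: Wooden tray fixed to the bench, 370 (x) x 760 (y) mm, floor 6 mm above the bench, with a rim 10 mm wide and 14 mm above the bench. Origin under its centre at bench height.
- key_box: Bystander: black plastic key box 70 (x) x 110 (y) x 51 mm on the tray, origin centre of underside.
- votive: Bystander: glass votive jar, diameter 60, height 62 mm, on the tray, origin centre of underside.
- carabiner: Bystander: stainless carabiner about 83 (x) x 50 (y) x 9 mm flat on the tray, origin near the centre of its underside.
- bike_light: Bystander: red plastic bike light 38 (x) x 64 (y) x 34 mm on the tray, origin centre of underside.
- dish: Bystander: grey ceramic dish, diameter 150, height 35 mm, on the bench left of the tray, origin centre of underside.
- wax_tin: Bystander: round metal tin, diameter 84, height 30 mm, on the bench right of the tray, origin centre of underside.

How it is judged (in metres and radians):
On the way, in this order (a step that is already met when the one before it is completed fails the run):
1. the loose slate lies flat and square on the middle slate (edges within 5 mm, turned less than 5 degrees) and the fingers have let go of it (x of slate_top in the frame of slate_base between -0.005 and 0.005 m and y of slate_top in the frame of slate_base between -0.005 and 0.005 m and z of slate_top in the frame of slate_base between 0.009 and 0.015 m and angle between the x axis of slate_top and the x axis of slate_base, either way round below 0.087 rad and angle between slate_top's own z axis and vertical below 0.06 rad and contact force between the fingers and slate_top below 0.1 N and linear speed of slate_top below 0.02 m/s), for 0.2 s.
2. the lantern, upright within 12 degrees, rests on the upper slate while the fingers still hold it (contact force between lantern and slate_top above 0.3 N and angle between lantern's own z axis and vertical below 0.21 rad and contact force between the fingers and lantern above 0.5 N and horizontal distance between lantern and slate_top below 0.015 m and linear speed of lantern below 0.05 m/s), for 0.1 s.
At the end, for the whole second after the job is handed in: Loose slate flat on the middle slate, edges within 5 mm, turned under 5 degrees; lantern upright within 3 degrees, ring up, on the upper slate, its axis within 8 mm of that slate's centre; all at rest; middle slate within 15 mm of where it began (x of slate_top in the frame of slate_base between -0.005 and 0.005 m and y of slate_top in the frame of slate_base between -0.005 and 0.005 m and z of slate_top in the frame of slate_base between 0.009 and 0.015 m and angle between the x axis of slate_top and the x axis of slate_base, either way round below 0.087 rad and angle between slate_top's own z axis and vertical below 0.06 rad and angle between lantern's own z axis and vertical below 0.05 rad and horizontal distance between lantern and slate_top below 0.008 m and z of lantern in the frame of slate_top between 0.068 and 0.076 m and linear speed of each of lantern, slate_top below 0.02 m/s and angular speed of lantern below 0.1 rad/s and contact force between lantern and slate_top above 0.3 N and distance of slate_base from where it was at the start of the episode below 0.015 m); the robot touches nothing.
It fails at once if a bystander (key box, votive jar, carabiner, bike light, dish, tin) moved more than 20 mm (distance of any of key_box, votive, carabiner, bike_light, dish, wax_tin from where it was at the start of the episode above 0.02 m).
It fails at once if the votive jar tipped more than 20 degrees (angle between votive's own z axis and vertical above 0.35 rad).
It fails at once if the middle slate pushed more than 15 mm from where it lay (distance of slate_base from where it was at the start of the episode above 0.015 m).
It fails at once if the lantern set down hard: more than 40 N between it and the upper slate, so lower it slowly (contact force between lantern and slate_top above 40 N).
It also fails if it takes over 53 s, if anything falls off the work surface, if the arm or the gripper's body presses on something with over 40 N, if the wrist force passes 120 N, or if a joint passes its speed limit or range.

## Working session

There is one attempt and no reset: what is moved stays moved. The work goes in short steps, each a Python script; the robot and the scene stay as the last script left them, time stands still between calls to the robot, and variables do not carry over. Pictures are saved under pics/ and viewed, at most 10 in all, crops included, and the job is handed in when it is done.

```bash
mkdir -p pics; ls
cat > h.py <<'E'
import numpy as np, cv2
from cell import bot, hand, solver, monitor, imaging
def plane(cam, uv, z):
    c=imaging.calibration(cam); R=np.array(c["R"]);t=np.array(c["t"])
    uv=np.atleast_2d(np.array(uv,float))
    d=np.c_[(uv[:,0]-c["cx"])/c["fx"],(uv[:,1]-c["cy"])/c["fy"],np.ones(len(uv))]@R
    o=-R.T@t
    return (o+d*((z-o[2])/d[:,2])[:,None])[:,:2]
def proj(cam,X):
    c=imaging.calibration(cam); p=np.atleast_2d(X)@np.array(c["R"]).T+np.array(c["t"])
    return np.c_[c["fx"]*p[:,0]/p[:,2]+c["cx"],c["fy"]*p[:,1]/p[:,2]+c["cy"]]
def rect(cam,pix,z):
    n,l,s,_=cv2.connectedComponentsWithStats(pix.astype(np.uint8)); 
    m=(l==1+np.argmax(s[1:,4])).astype(np.uint8)
    c=max(cv2.findContours(m,0,cv2.CHAIN_APPROX_NONE)[0],key=len)[:,0]
    P=plane(cam,c,z).astype(np.float32)
    return cv2.minAreaRect(P*1000)
E
python3 - <<'E'
from h import *
for cam in("scene","top"):
    im=imaging.snapshot(cam); cv2.imwrite(f"pics/{cam}0.png",im[:,:,::-1])
    c=imaging.calibration(cam); print(cam,"pos",np.round(-np.array(c["R"]).T@np.array(c["t"]),3),c["fx"],np.round(c["R"],2).tolist())
    for n,z in(("lantern",.062),("slate_base",.018),("slate_top",.018),("key_box",.057),("votive",.068),("carabiner",.015),("bike_light",.04),("dish",.035),("wax_tin",.03)):
        for r in imaging.trace(cam,n)[:2]:
            print(n,round(r["score"],2),np.round(r["box"]),np.round(np.r_[rect(cam,r["pixels"],z)[0],rect(cam,r["pixels"],z)[1],rect(cam,r["pixels"],z)[2]],1))
o=monitor.get_obs();print(o["time_s"],o["force"],o["grip_width"],o["position"],o["ee_rot"])
E
```

```text
pics
scene pos [1.413 0.401 0.808] 428.1857881429562 [[-0.42, 0.91, 0.01], [0.57, 0.27, -0.78], [-0.71, -0.32, -0.63]]
lantern 0.93 [233. 156. 280. 187.] [ 545.6 -191.2  123.2  168.5    1.2]
lantern 0.29 [259. 197. 279. 225.] [672.7 -69.3 115.9  57.1  28.5]
slate_base 0.65 [305. 183. 336. 209.] [511.2   3.1 108.5  69.2   0.9]
slate_top 0.96 [371. 207. 411. 238.] [537.4 231.1  71.6 111.3  70.6]
key_box 0.58 [323. 218. 368. 253.] [683.1 144.8 106.  117.5   0.9]
votive 0.88 [259. 195. 281. 226.] [678.8 -65.5 115.2  56.8  28.5]
carabiner 0.71 [370. 179. 390. 194.] [391.  152.8  45.8  80.7  56.3]
carabiner 0.51 [184. 140. 469. 289.] [521.4  27.  757.1 381.7  88.4]
bike_light 0.8 [298. 156. 320. 164.] [393.2 -96.2  79.1  64.5  24.8]
dish 0.71 [472. 253. 535. 300.] [617.8 527.2 146.1 148.3  25.3]
wax_tin 0.93 [174. 138. 201. 160.] [ 497.2 -493.   126.6   81.3   46.5]
top pos [0.361 0.021 1.094] 366.06668916525354 [[0.0, -1.0, -0.0], [-0.99, -0.0, -0.17], [0.17, 0.0, -0.99]]
lantern 0.61 [371. 200. 428. 224.] [ 511.3 -199.4   65.2  157.7    2.7]
slate_base 0.74 [315. 203. 341. 236.] [4.993e+02 8.000e-01 9.840e+01 6.550e+01 3.000e-01]
slate_base 0.31 [187. 149. 452. 284.] [511.1  25.8 755.8 370.   88. ]
slate_top 0.68 [236. 187. 263. 227.] [528.6 231.4  69.2 103.6  70.1]
key_box 0.7 [260. 154. 298. 177.] [644.2 135.2  75.5 108.8   0.8]
votive 0.91 [347. 154. 361. 177.] [646.1 -79.1  52.2  66.   89.6]
carabiner 0.58 [260. 244. 285. 269.] [382.6 151.4  45.2  79.9  61.7]
bike_light 0.68 [353. 252. 376. 271.] [ 365.  -105.3   65.4   42.    88.8]
dish 0.78 [123. 153. 172. 201.] [6.163e+02 5.280e+02 1.465e+02 1.461e+02 3.000e-01]
wax_tin 0.87 [481. 212. 512. 238.] [ 4.766e+02 -5.009e+02  7.320e+01  8.800e+01  3.000e-01]
1.0 [ 0.17871727 -0.51841597  0.16112412] 0.0852678635557725 [0.2196488  0.44914128 0.23130093] [-1.79999343e+02  1.59119001e-03  1.53940108e+02]
```

Run:
```python
import cv2
im=cv2.imread("pics/top0.png")[130:290,180:460]; cv2.imwrite("pics/top0c.png",cv2.resize(im,None,fx=2.85,fy=2.85,interpolation=cv2.INTER_CUBIC))
```

```text
(no output)
```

View pics/top0c.png

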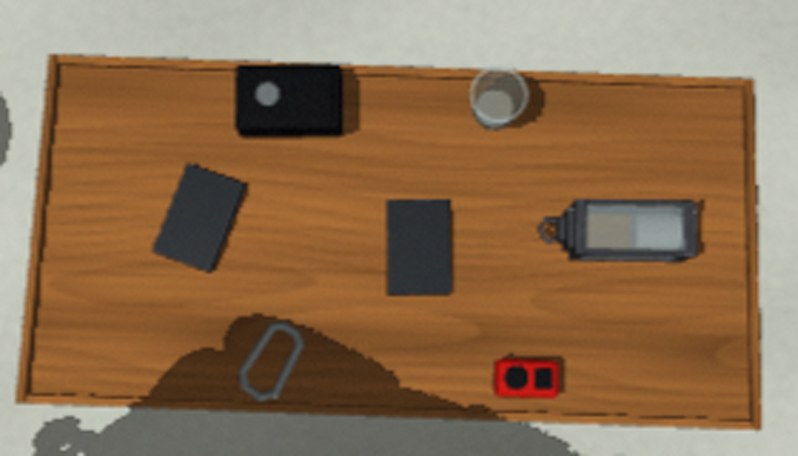

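The crop shows the loose slate at (200,217), the middle slate at (420,247), and the lantern lying on the right at (635,230) with its ring toward +y. These match the traces. Next I'll fit box models to the masks and check reach for the standing-up grasp.

```bash
cat >> h.py <<'E'
from scipy.optimize import minimize
from scipy.spatial.transform import Rotation as Ro
def box(w,d,z0,z1): return np.array([[a*w/2,b*d/2,z] for a in(-1,1) for b in(-1,1) for z in(z0,z1)])
SLATE=[box(.1,.066,0,.012)]
LANT=[box(.056,.056,-.06,.06),box(.04,.04,.06,.068),box(.024,.024,.068,.076),box(.02,.003,.076,.096)]
def fit(cams,name,boxes,x0,base,z):
    """x0=[x,y,yawdeg]; base rotation of the body, height z; fit by mask overlap"""
    K=4; data=[]
    for c in cams:
        for r in imaging.trace(c,name)[:3]:
            if r["score"]<.4: continue
            m=r["pixels"]; v,u=np.nonzero(m)
            if np.linalg.norm(plane(c,[u.mean(),v.mean()],.02)-x0[:2])>.06: continue
            o=np.array([u.min()-12,v.min()-12]); s=(u.max()-u.min()+25,v.max()-v.min()+25)
            M=m[o[1]:o[1]+s[1],o[0]:o[0]+s[0]].astype(np.uint8)
            data.append((c,o,M)); break
    def cost(p):
        R=Ro.from_euler("z",p[2],degrees=True)*base; e=0
        for c,o,M in data:
            A=np.zeros((M.shape[0]*K,M.shape[1]*K),np.uint8)
            for b in boxes:
                q=(proj(c,R.apply(b)+[p[0],p[1],z])-o+.5)*K-.5
                h=cv2.convexHull(np.round(q*16).astype(np.int32)); cv2.fillConvexPoly(A,h,1,8,4)
            e+=np.abs(cv2.resize(A.astype(np.float32),M.shape[::-1],interpolation=cv2.INTER_AREA)-M).sum()/M.sum()
        return e/max(len(data),1)
    x0=np.array(x0,float); best=None
    for _ in range(3):
        S=np.vstack([x0]+[x0+d for d in np.diag([.008,.008,5])])
        r=minimize(cost,x0,method="Nelder-Mead",options=dict(initial_simplex=S,xatol=1e-5,fatol=1e-5)); x0=r.x
    return np.round(r.x,4),round(r.fun,3),len(data)
UP=Ro.identity()
LYING=Ro.from_matrix(np.array([[-1,0,0],[0,0,1],[0,1,0]]).T) # x->-x, y->? fixed below
LYING=Ro.from_matrix(np.column_stack([[-1,0,0],[0,0,-1],[0,1,0]]))
E
python3 - <<'E'
from h import *
for cams in (["top"],["scene"],["top","scene"]):
    print(cams,"base",fit(cams,"slate_base",SLATE,[.5,.001,0],UP,.006),"top",fit(cams,"slate_top",SLATE,[.53,.231,-20],UP,.006),
     "lant",fit(cams,"lantern",LANT,[.515,-.205,1],LYING,.034))
for a in (0,15,30,45,60):
    i=Ro.from_matrix(np.column_stack([np.cross([1,0,0],d:=np.array([0,-np.sin(np.radians(a)),-np.cos(np.radians(a))])),[1,0,0],d]))
    R0=i.as_matrix()
    for s in (1,-1):
        y=np.array([s,0,0.]); 
        d0=np.array([0,-np.sin(np.radians(a)),-np.cos(np.radians(a))]); d1=Ro.from_euler("x",90,degrees=True).apply(d0)
        out=[]
        for d,p in((d0,[.51,-.2,.034]),(d1,[.5,0,.1]),(d1,[.5,0,.2])):
            R=Ro.from_matrix(np.column_stack([np.cross(y,d),y,d])); e=R.as_euler("xyz",degrees=True)
            out.append(solver.ik(list(np.array(p)+d*.019),list(e)))
        print(a,s,[None if o is None else np.round(o,0) for o in out])
E
```

```text
Traceback (most recent call last):
  File "h.py", line 50, in <module>
    LYING=Ro.from_matrix(np.column_stack([[-1,0,0],[0,0,-1],[0,1,0]]))
  File "scipy/spatial/transform/_rotation.pyx", line 1143, in scipy.spatial.transform._rotation.Rotation.from_matrix
ValueError: Non-positive determinant (left-handed or null coordinate frame) in rotation matrix 0: [[-1.  0.  0.]
 [ 0.  0.  1.]
 [ 0. -1.  0.]].
```

```bash
sed -i '/^LYING/d' h.py
cat >> h.py <<'E'
LYING=Ro.from_euler("x",-90,degrees=True)
def toolR(d,y):
    d=np.array(d,float);y=np.array(y,float); return Ro.from_matrix(np.column_stack([np.cross(y,d),y,d])).as_euler("xyz",degrees=True).tolist()
E
python3 - <<'E'
from h import *
for cams in (["top"],["scene"],["top","scene"]):
    print(cams,"base",fit(cams,"slate_base",SLATE,[.5,.001,0],UP,.006),"top",fit(cams,"slate_top",SLATE,[.53,.231,-20],UP,.006),
     "lant",fit(cams,"lantern",LANT,[.515,-.205,1],LYING,.034))
for a in (0,15,30,45,60):
    for s in (1,-1):
        y=[s,0,0.]; r=np.radians(a)
        d0=np.array([0,-np.sin(r),-np.cos(r)]); d1=Ro.from_euler("x",90,degrees=True).apply(d0)
        out=[solver.ik((np.array(p)+d*.019).tolist(),toolR(d,y)) for d,p in((d0,[.51,-.2,.034]),(d1,[.5,0,.1]),(d1,[.5,0,.2]))]
        print(a,s,[None if o is None else np.round(o,0) for o in out])
print(monitor.get_obs()["time_s"])
E
```

```text
['top'] base (array([4.999e-01, 3.000e-04, 2.859e-01]), np.float64(0.049), 1) top (array([  0.5292,   0.232 , -19.4558]), np.float64(0.055), 1) lant (array([ 0.5152, -0.2173,  0.2396]), np.float64(0.057), 1)
['scene'] base (array([5.0400e-01, 7.0000e-04, 2.3182e+00]), np.float64(0.121), 1) top (array([  0.5311,   0.2298, -19.1909]), np.float64(0.044), 1) lant (array([ 0.5154, -0.2164, -0.8379]), np.float64(0.053), 1)Traceback (most recent call last):
  File "<stdin>", line 4, in <module>
  File "h.py", line 46, in fit
    r=minimize(cost,x0,method="Nelder-Mead",options=dict(initial_simplex=S,xatol=1e-5,fatol=1e-5)); x0=r.x
    res = _minimize_neldermead(fun, x0, args, callback, bounds=bounds,
                               **options)
    fsim[j] = func(sim[j])
              ~~~~^^^^^^^^
    fx = function(np.copy(x), *(wrapper_args + args))
  File "h.py", line 39, in cost
    q=(proj(c,R.apply(b)+[p[0],p[1],z])-o+.5)*K-.5
       ~~~~^^^^^^^^^^^^^^^^^^^^^^^^^^^^
  File "h.py", line 10, in proj
    c=imaging.calibration(cam); p=np.atleast_2d(X)@np.array(c["R"]).T+np.array(c["t"])
ValueError: time passes only in moves, steps and waits
```

```bash
python3 - <<'E'
s=open("h.py").read()
s=s.replace("imaging.calibration(cam)","cal(cam)").replace("def plane","import functools\n@functools.lru_cache\ndef cal(c): return imaging.calibration(c)\ndef plane",1)
open("h.py","w").write(s)
E
python3 - <<'E'
from h import *
for a in (0,15,30,45,60):
    for s in (1,-1):
        y=[s,0,0.]; r=np.radians(a)
        d0=np.array([0,-np.sin(r),-np.cos(r)]); d1=Ro.from_euler("x",90,degrees=True).apply(d0)
        out=[solver.ik((np.array(p)+d*.019).tolist(),toolR(d,y)) for d,p in((d0,[.515,-.21,.034]),(d1,[.5,0,.1]),(d1,[.5,0,.2]))]
        print(a,s,[None if o is None else np.round(o,0) for o in out])
r=np.radians(-19.3)
for y in ([-np.sin(r),np.cos(r),0],[np.sin(r),-np.cos(r),0]): print(solver.ik([.53,.231,.05],toolR([0,0,-1],y)),solver.ik([.5,0,.05],toolR([0,0,-1],[0,np.sign(y[1]),0])))
print(monitor.get_obs()["time_s"])
E
```

```text
0 1 [array([-22.,  26., -15.,  49.,   0.,  68.]), None, None]
0 -1 [array([ -22.,   26.,  -15.,   49.,    0., -112.]), None, None]
15 1 [array([-15.,  24., -21.,  42., -15.,  75.]), array([-30.,  56.,   4., 100.,  57.,  24.]), array([-30.,  49.,   6., 109.,  57.,  24.])]
15 -1 [array([ -15.,   24.,  -21.,   42.,  -15., -105.]), array([ -30.,   56.,    4.,  100.,   57., -156.]), array([ -30.,   49.,    6.,  109.,   57., -156.])]
30 1 [array([ -7.,  25., -25.,  37., -30.,  82.]), array([-27.,  43.,  -4.,  82.,  50.,  44.]), array([-27.,  37.,   1.,  93.,  50.,  44.])]
30 -1 [array([ -7.,  25., -25.,  37., -30., -98.]), array([ -27.,   43.,   -4.,   82.,   50., -136.]), array([ -27.,   37.,    1.,   93.,   50., -136.])]
45 1 [array([ -0.,  29., -26.,  35., -45.,  90.]), array([-23.,  32., -10.,  69.,  41.,  59.]), array([-23.,  27.,  -3.,  81.,  41.,  59.])]
45 -1 [array([ -0.,  29., -26.,  35., -45., -90.]), array([ -23.,   32.,  -10.,   69.,   41., -121.]), array([ -23.,   27.,   -3.,   81.,   41., -121.])]
60 1 [array([  5.,  37., -24.,  38., -60., 100.]), array([-17.,  24., -15.,  61.,  29.,  71.]), array([-17.,  19.,  -6.,  74.,  29.,  71.])]
60 -1 [array([  5.,  37., -24.,  38., -60., -80.]), array([ -17.,   24.,  -15.,   61.,   29., -109.]), array([ -17.,   19.,   -6.,   74.,   29., -109.])]
[ 2.35499343e+01  2.67394036e+01 -8.43648509e+00  5.48241113e+01
 -2.54444375e-14  4.28499343e+01] [  0.          18.54642608 -20.9730328   50.48054112   0.
   0.        ]
[  23.54993429   26.73940358   -8.43648509   54.82411133    0.
 -137.15006571] [   0.           18.54642608  -20.9730328    50.48054112    0.
 -180.        ]
1.6<sys>:0: UserWarning: Gimbal lock detected. Setting third angle to zero since it is not possible to uniquely determine all angles.
```

Run:
```python
from h import *
r=np.radians(-19.3); P=[.530,.231]; o=toolR([0,0,-1],[-np.sin(r),np.cos(r),0])
bot.move_to(P+[.09],o); bot.move_linear(P+[.02],.12)
f0=monitor.get_obs()["force"][2]; z=.02
while z>-.006:
    z-=.002; bot.move_linear(P+[z],.04); f=monitor.get_obs()["force"][2]-f0; print(round(z,4),round(f,2),np.round(monitor.get_obs()["position"][2],4))
    if abs(f)>2.5: break
print(monitor.get_obs()["time_s"],monitor.get_obs()["grip_width"])
```

```text
0.018 -0.4 0.0185
0.016 0.77 0.016
0.014 0.03 0.0138
0.012 -0.1 0.0119
0.01 0.69 0.0098
0.008 -0.37 0.0079
0.006 0.17 0.0058
0.004 0.87 0.0039
0.002 0.52 0.0019
0.0 -0.09 -0.0001
-0.002 0.63 -0.0021
-0.004 -0.11 -0.0041
-0.006 0.19 -0.0061
7.0833 0.08547473477905207
```

Run:
```python
from h import *
P=[.530,.231]
bot.move_linear(P+[.001],.05); hand.close(40)
ob=monitor.get_obs(); print(ob["grip_width"],ob["finger_force"],np.round(ob["force"],2))
bot.move_linear(P+[.1],.12)
ob=monitor.get_obs(); print(ob["grip_width"],ob["finger_force"],np.round(ob["force"],2),ob["time_s"])
bot.move_to([.5,.06,.11],toolR([0,0,-1],[-np.sin(np.radians(.5)),np.cos(np.radians(.5)),0]))
for cam in("top","scene"):
    im=imaging.snapshot(cam); cv2.imwrite(f"pics/{cam}1.png",im[:,:,::-1])
    print([ (round(r["score"],2),np.round(r["box"])) for r in imaging.trace(cam,"slate_top")])
im=cv2.imread("pics/scene1.png")[120:290,200:440]; cv2.imwrite("pics/s1.png",cv2.resize(im,None,fx=3.3,fy=3.3))
print(monitor.get_obs()["time_s"])
```

```text
0.06482513816653178 43.49806845188141 [-2.79 -2.04  8.15]
0.06477286395861101 44.91569638252258 [ 0.29  0.39 -2.5 ] 8.6917
[]
[(0.74, array([325., 156., 354., 185.]))]
9.625
```

View pics/s1.png

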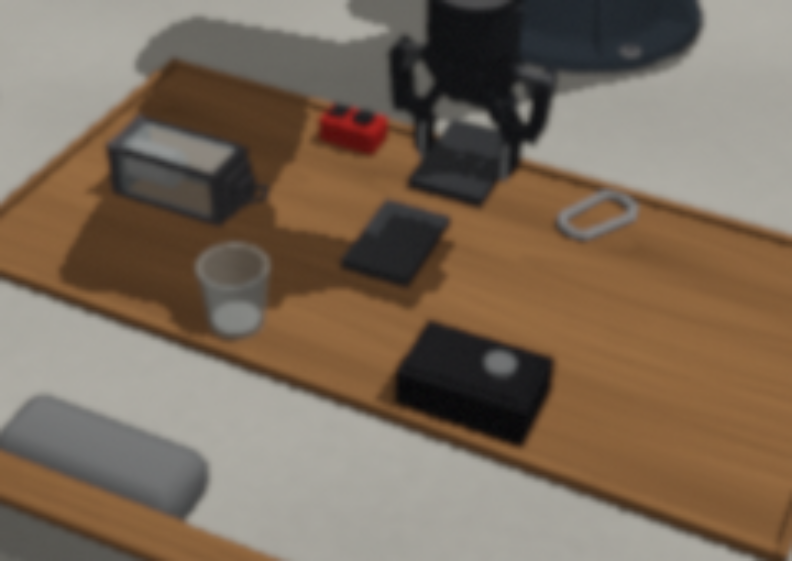

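The scene crop shows the slate held level in the gripper at (460,160) and the middle slate clear at (397,242). I'll lower the held slate until it touches.

```bash
cat >> h.py <<'E'
def descend(P,z0,z1,step,lim,vel=.02):
    bot.sleep(.2); f0=monitor.get_obs()["force"][2]; z=z0
    while z>z1:
        z-=step; bot.move_linear([*P,z],vel); f=monitor.get_obs()["force"][2]-f0
        if f>lim: break
    print("touch z",round(z,4),"f",round(f,2)); return z
E
python3 - <<'E'
from h import *
P=[.5005,.0004]
bot.move_linear(P+[.06],.12); bot.move_linear(P+[.017],.08)
z=descend(P,.017,.010,.001,2.5)
hand.let_go(); bot.sleep(.2)
bot.move_linear(P+[.10],.12)
print(monitor.get_obs()["time_s"])
bot.move_to([.50,-.16,.2],toolR([0,-np.sin(np.radians(20)),-np.cos(np.radians(20))],[1,0,0]))
for cam in("top","scene"):
    im=imaging.snapshot(cam); cv2.imwrite(f"pics/{cam}2.png",im[:,:,::-1])
    print(cam,[fit([cam],n,SLATE,[.5,.0,0],UP,.018) for n in("slate_top","slate_base")], fit([cam],"lantern",LANT,[.515,-.217,0],LYING,.034))
a=cv2.imread("pics/scene2.png")[150:250,240:400]; cv2.imwrite("pics/s2.png",cv2.resize(a,None,fx=5,fy=5,interpolation=cv2.INTER_CUBIC))
print(monitor.get_obs()["time_s"])
E
```

```text
touch z 0.013 f 6.48
13.725
top [(array([0.5046, 0.0015, 0.3109]), np.float64(1.92), 1), (array([0.5, 0. , 0. ]), np.float64(0.0), 0)] (array([ 0.515, -0.217,  0.   ]), np.float64(0.0), 0)
scene [(array([0.5021, 0.0027, 0.4514]), np.float64(0.091), 1), (array([0.5, 0. , 0. ]), np.float64(0.0), 0)] (array([ 0.5173, -0.2158, -2.3379]), np.float64(0.065), 1)
15.4417
```

View pics/s2.png

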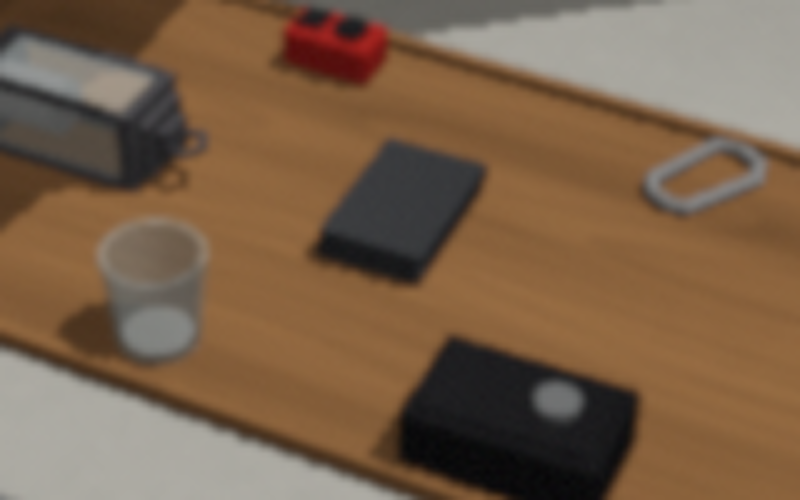

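The crop shows the loose slate stacked neatly on the middle one at about (400,210), with no visible overhang. Next is the lantern grasp, and I'll fit the stack from the top camera once the arm is out of the way.

```bash
cat >> h.py <<'E'
A=np.radians(20); D0=np.array([0,-np.sin(A),-np.cos(A)]); O0=toolR(D0,[1,0,0])
D1=Ro.from_euler("x",90,degrees=True).apply(D0); O1=toolR(D1,[1,0,0])
L0=np.array([.5155,-.2168,.034]); G0=L0+[0,.008,.002]; T0=G0+.019*D0   # TCP at grasp
V1=Ro.from_euler("x",90,degrees=True).apply(L0-T0); V1[0]=0            # lantern origin minus TCP once upright
E
python3 - <<'E'
from h import *
bot.move_to((T0+[0,0,.09]).tolist(),O0); f0=np.array(monitor.get_obs()["force"])
bot.move_linear((T0+[0,0,.03]).tolist(),.12); bot.move_linear(T0.tolist(),.06)
print("df",np.round(monitor.get_obs()["force"]-f0,2))
hand.close(60); ob=monitor.get_obs(); print(ob["grip_width"],ob["finger_force"],np.round(ob["force"]-f0,2),ob["time_s"])
im=imaging.snapshot("top"); cv2.imwrite("pics/top3.png",im[:,:,::-1])
for n in("slate_top","slate_base"):print(n,fit(["top"],n,[box(.1,.066,0,.024)],[.5,.0,0],UP,.006))
im=im[170:260,270:430]; cv2.imwrite("pics/t3.png",cv2.resize(im[:,:,::-1],None,fx=5,fy=5,interpolation=cv2.INTER_CUBIC))
tp=np.array([.5005,.0004,.090])-V1
print("targets",tp,[solver.ik((tp+[0,0,h]).tolist(),O1) for h in(0,.03,.15)])
E
```

```text
df [-0.16  0.94 -0.25]
0.055613797690582695 64.32023406028748 [-1.01  2.12  5.06] 17.6333
slate_top (array([0.5029, 0.0032, 0.3979]), np.float64(0.065), 1)
slate_base (array([0.5, 0. , 0. ]), np.float64(0.0), 0)
targets [0.5005     0.01625416 0.09150162] [array([-29.25168743,  52.0453338 ,   1.84101364,  93.11497851,
        55.07123564,  31.41152441]), array([-29.25168743,  49.76133677,   2.33442939,  95.89239128,
        55.07123564,  31.41152441]), array([-29.25168743,  42.09847942,   7.07752543, 108.29834468,
        55.07123564,  31.41152441])]
```

View pics/t3.png

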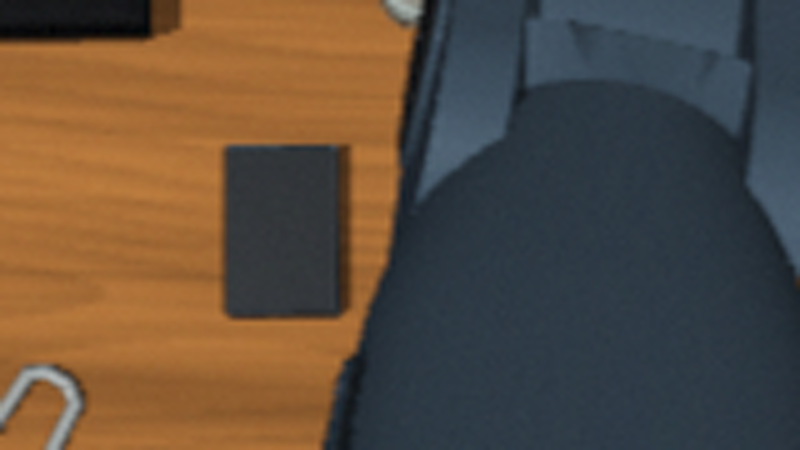

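The slate is stacked at crop (285,230), with a faint band on its right at x of about 344, which is either a shadow or an offset. I'll check subpixel edges in the pictures I already have; this takes no robot time.

Run:
```python
import cv2,numpy as np
for f in("top0","top3"):
    im=cv2.imread(f"pics/{f}.png").astype(float)
    print(f,"cols 311..344"); 
    print(" R",im[208:228,311:345,2].mean(0).astype(int)); print(" B",im[208:228,311:345,0].mean(0).astype(int))
    print(" rows 196..240 R",im[196:241,320:334,2].mean(1).astype(int))
from h import proj
for c,z in (([.5,0],.018),([.5,0],.030)):
    print(z,proj("top",[[c[0],c[1]+.033,z],[c[0],c[1]-.033,z],[c[0]+.05,c[1],z],[c[0]-.05,c[1],z],[c[0]-.05,c[1],.006]]).round(1).tolist())
```

```text
top0 cols 311..344
 R [149 149 148 148 113  62  46  46  45  46  45  45  46  46  45  45  45  46
  45  45  45  45  45  44  44  45  46  66 126 149 149 148 149 149]
 B [47 47 47 47 44 48 53 52 51 52 52 52 52 52 52 52 51 52 51 51 51 51 51 51
 51 50 42 29 39 47 47 47 47 47]
 rows 196..240 R [142 141 153 147  51  44  43  44  44  44  44  44  44  44  44  45  44  44
  46  45  46  45  46  45  45  46  46  46  46  46  46  46  47  47  47  47
  47  80 154 151 152 154 156 157 154]
top3 cols 311..344
 R [164 164 163 123  67  52  52  52  52  52  52  51  51  51  51  51  51  51
  51  51  51  51  50  50  50  52  45  70  85 139 164 164 164 164]
 B [53 53 53 44 51 60 59 59 59 59 58 58 58 58 58 58 58 58 58 58 57 57 57 57
 57 59 41 26 27 44 53 53 54 53]
 rows 196..240 R [157 155 152  55  49  49  49  49  49  49  50  50  50  50  50  50  50  50
  51  51  51  51  51  51  51  51  52  51  52  52  52  52  52  52  52  51
  48  86 170 167 167 169 172 173 170]
0.018 [[315.1, 216.1], [337.4, 216.2], [326.3, 199.5], [326.3, 233.0], [326.2, 233.4]]
0.03 [[315.1, 215.6], [337.6, 215.7], [326.4, 198.8], [326.3, 232.7], [326.2, 233.4]]
```

Measured edges put the upper slate at about (0.501, 0.002) and the middle slate at about (0.500, 0.000). That offset is inside the 5 mm limit, so I'll lift and turn the lantern.

Run:
```python
from h import *
bot.move_linear((T0+[0,0,.03]).tolist(),.06); ob=monitor.get_obs(); print(ob["grip_width"],ob["finger_force"],np.round(ob["force"],2))
bot.move_linear((T0+[0,0,.17]).tolist(),.15)
tp=np.array([.5008,.0015,.090])-V1
bot.move_to((tp+[0,0,.15]).tolist(),O1)
bot.move_linear((tp+[0,0,.04]).tolist(),.12); bot.sleep(.2)
ob=monitor.get_obs(); print(ob["grip_width"],ob["finger_force"],np.round(ob["force"],2),np.round(ob["wrist_torque"],3),ob["time_s"],ob["position"]-tp)
for cam in("scene","top"):
    im=imaging.snapshot(cam); cv2.imwrite(f"pics/{cam}4.png",im[:,:,::-1])
    print(cam,fit([cam],"lantern",LANT,[.5,.0,0],UP,.13),[(round(r["score"],2),np.round(r["box"])) for r in imaging.trace(cam,"lantern")])
a=cv2.imread("pics/scene4.png")[110:240,230:410]; cv2.imwrite("pics/s4.png",cv2.resize(a,None,fx=4.4,fy=4.4,interpolation=cv2.INTER_CUBIC))
```

```text
0.05546902892619387 63.87151122093201 [-0.66 -0.07 -3.37]
0.05522384035126888 64.4406795501709 [ 0.26 -0.4  -3.66] [-1.56   0.002 -0.009] 21.975 [ 0.00017589 -0.00011956  0.04043915]
scene (array([0.5, 0. , 0. ]), np.float64(0.0), 0) [(0.68, array([309., 136., 339., 185.]))]
top (array([  0.5045,   0.0159, -11.5063]), np.float64(1.918), 1) [(0.65, array([318., 196., 333., 220.]))]
```

View pics/s4.png

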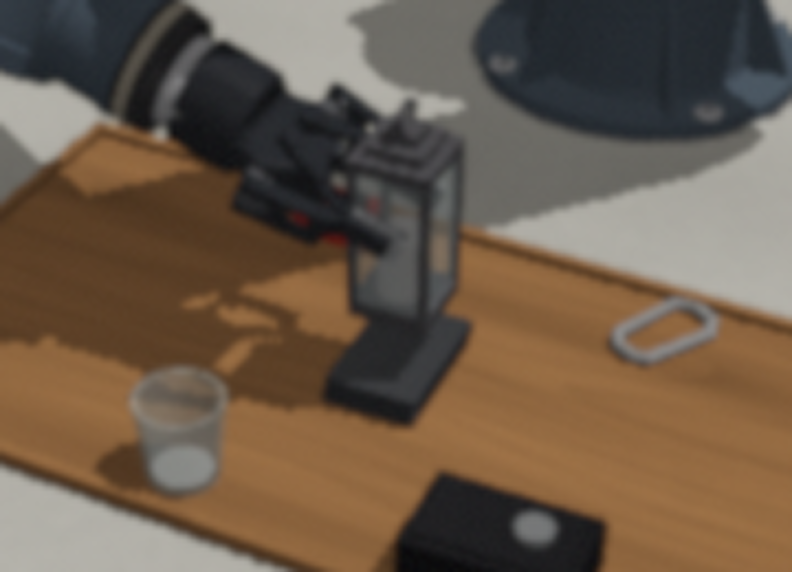

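The lantern hangs upright above the stack, with its foot at crop (400,310). Lowering it slowly now.

Run:
```python
from h import *
tp=np.array([.5008,.0015,.090])-V1
bot.move_linear((tp+[0,0,.010]).tolist(),.06)
z=descend(tp[:2],tp[2]+.010,tp[2]-.008,.001,3,.015); print("rel",z-tp[2])
bot.sleep(.3); ob=monitor.get_obs(); print(np.round(ob["force"],2),np.round(ob["wrist_torque"],3),ob["finger_force"],ob["time_s"])
for cam in("scene","top"):
    im=imaging.snapshot(cam); cv2.imwrite(f"pics/{cam}5.png",im[:,:,::-1])
    print(cam,fit([cam],"lantern",LANT,[.5,.0,0],UP,.090+max(0,z-tp[2]-.003)),[(round(r["score"],2),np.round(r["box"])) for r in imaging.trace(cam,"lantern")])
```

```text
touch z 0.0935 f 13.03
rel 0.001999999999999988
[-3.38 -2.62  8.52] [0.376 0.106 0.622] 65.09472012519836 25.425
scene (array([0.5, 0. , 0. ]), np.float64(0.0), 0) [(0.84, array([310., 147., 333., 194.]))]
top (array([  0.5015,   0.0193, -10.9217]), np.float64(2.018), 1) [(0.73, array([316., 198., 330., 222.]))]
```

Run:
```python
from h import *
out=[]
for cam,(r0,r1,c0,c1) in(("scene",(135,225,270,380)),("top",(170,250,270,370))):
    im=cv2.imread(f"pics/{cam}5.png"); k=4 if cam=="scene" else 3
    im=cv2.resize(im[r0:r1,c0:c1],None,fx=k,fy=k,interpolation=cv2.INTER_CUBIC)
    for bx,z,p,col in((LANT[0],.09,(.5008,.0015),(0,255,0)),(LANT[2],.09,(.5008,.0015),(0,255,255)),(SLATE[0],.018,(.501,.002),(0,0,255))):
        q=(proj(cam,bx+[*p,z])-[c0,r0]+.5)*k-.5
        cv2.polylines(im,[cv2.convexHull(q.astype(np.int32))],True,col,1)
    out.append(cv2.copyMakeBorder(im,0,360-im.shape[0],0,0,0))
cv2.imwrite("pics/ov5.png",np.hstack(out))
```

```text
(no output)
```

View pics/ov5.png

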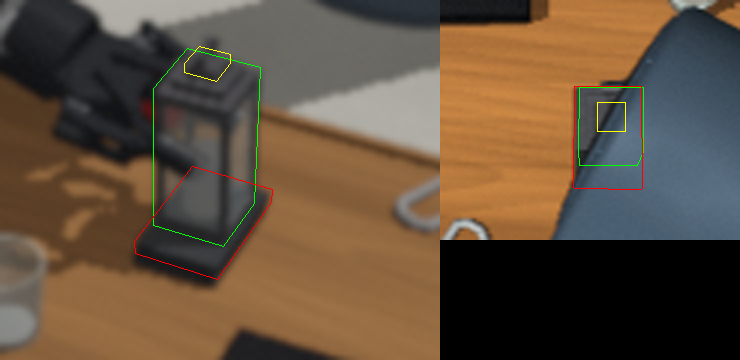

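The overlay (lantern model green, slate red) matches the picture to within 1–2 px, so the lantern stands upright and centred within a few millimetres. I'll release it and back out along the tool axis.

Run:
```python
from h import *
p=np.array(monitor.get_obs()["position"])+[0,0,.0006]; bot.move_linear(p.tolist(),.01); bot.sleep(.3)
ob=monitor.get_obs(); print(np.round(ob["force"],2))
hand.let_go(); bot.sleep(.4); print(np.round(monitor.get_obs()["force"],2))
bot.move_linear((p-.12*D1).tolist(),.1)
q=np.array(monitor.get_obs()["q"]); q[1]-=25; q[0]-=25; bot.movej(q.tolist()); bot.sleep(.3)
for cam in("scene","top"):
    im=imaging.snapshot(cam); cv2.imwrite(f"pics/{cam}6.png",im[:,:,::-1])
    print(cam,[fit([cam],"lantern",LANT,[*x,0],UP,.090) for x in((.5,0),(.46,-.02))])
print(monitor.get_obs()["time_s"])
out=[]
for cam,(r0,r1,c0,c1) in(("scene",(135,225,270,380)),("top",(170,250,270,370))):
    im=cv2.imread(f"pics/{cam}6.png"); k=4 if cam=="scene" else 3
    im=cv2.resize(im[r0:r1,c0:c1],None,fx=k,fy=k,interpolation=cv2.INTER_CUBIC)
    for bx,z,p,col in((LANT[0],.09,(.5008,.0015),(0,255,0)),(LANT[2],.09,(.5008,.0015),(0,255,255)),(SLATE[0],.018,(.501,.002),(0,0,255))):
        q=(proj(cam,bx+[*p,z])-[c0,r0]+.5)*k-.5
        cv2.polylines(im,[cv2.convexHull(q.astype(np.int32))],True,col,1)
    out.append(cv2.copyMakeBorder(im,0,360-im.shape[0],0,0,0))
cv2.imwrite("pics/ov6.png",np.hstack(out))
```

```text
[-0.53 -0.   -4.27]
[ 0.28 -0.02  0.2 ]
scene [(array([0.5, 0. , 0. ]), np.float64(0.0), 0), (array([0.5025, 0.0036, 1.3872]), np.float64(0.037), 1)]
top [(array([ 0.4994,  0.0045, -0.4423]), np.float64(0.037), 1), (array([ 0.4994,  0.0044, -0.5908]), np.float64(0.037), 1)]
30.225
```

View pics/ov6.png

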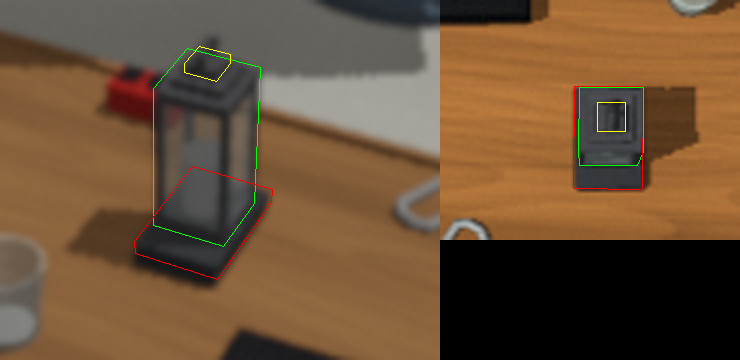

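The lantern stands upright at about (0.501, 0.004), roughly 2 mm from the slate's centre, and the arm is clear of everything. Handing in.

```bash
python3 -c "
from cell import bot
print(bot.job_done())"
```

```text
the job is handed in; nothing more can be done
None
```

I stacked the loose slate on the middle slate, about 2 mm off centre, stood the lantern upright on top, about 2 mm off the upper slate's centre, and handed the job in at about 30 s; no verdict came back.

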